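# Build a kiln tier over a cup

## Task

Build up the kiln tier on the base shelf: stand the tall square post centred on the setter disc that has the cones behind it, the round post centred on the plain disc, and the small cup on the base shelf midway between the two posts. Then lay the narrow shelf across the tops of both posts, centred and in line with the base shelf, and stand the bud vase upright on the middle of it. Leave the short stub post and the painted bowl where they are, and let go of everything.

Things in the scene. Friction and masses are not known exactly. Their poses are not given: they have to be found in the camera images.
- base: Kiln base shelf: flat buff rectangular fireclay slab lying fixed on the bench, 120 mm (its x) by 280 mm (its y, long side) and 15 mm thick, its long side running roughly left to right as seen from the robot. It carries two small setter discs, one towards each end. Origin: centre of its underside, z up; its top is at z = 15 mm.
- cone_pad: Setter disc with the cones: off-white, 52 mm across, 3 mm thick, fixed on the base shelf 85 mm from its middle along the long side, at either end. Fixed behind it (43 mm along its +x, away from the robot): a reddish clay strip, 14 by 52 mm, with three pointed white cones, 24 mm tall in all. Origin: centre of the disc's underside, on the base shelf's top; same axes as the base shelf.
- plain_pad: Plain setter disc: off-white disc 52 mm across, 3 mm thick, with no cones, fixed on the base shelf 85 mm from its middle, at the other end. Origin: centre of its underside, on the base shelf's top; same axes as the base shelf.
- square_post: Tall square kiln post: sandy fireclay prism, 36 by 36 mm and 70 mm tall, standing loose on the bench, about 0.17 kg; sides along its x and y. Origin: centre of the underside; z up.
- round_post: Round kiln post: sandy fireclay cylinder, 38 mm across and 70 mm tall, standing loose on the bench, about 0.16 kg. Origin: centre of the underside; z up.
- stub: Short stub post, not needed and to be left alone: like the square post, 36 by 36 mm, but only 35 mm tall, standing loose on the bench. Origin: centre of the underside; z up.
- cup: Small white biscuit-ware cup, open at the top, no handle: 45 mm tall, 44 mm across the foot, 54 mm at 12 mm height, 56 mm across the rim, wall 4 mm, about 0.08 kg, standing loose on the bench. Origin: centre of the underside; z up.
- vase: White biscuit-ware bud vase, solid: 85 mm tall, foot 46 mm across, straight body 50 mm across between 10 and 52 mm height, then a shoulder to a neck 20 mm across at 78 mm and a lip 28 mm across; about 0.16 kg, standing loose on the bench. Origin: centre of the underside; z up.
- bridge: Narrow kiln shelf: flat buff fireclay bar, 54 mm (its x) by 240 mm (its y, long side) and 18 mm thick, about 0.42 kg, lying loose on the bench to one side, long side pointing roughly away from the robot. Origin: centre of the underside; z up.
- bowl: Wide painted bowl, white outside and amber at the bottom inside, 128 mm across the rim, 50 mm tall, standing loose on the bench off to one side, the narrow shelf being on the other side; to be left alone. Origin: centre of the underside; z up.
There are look-alikes about, which are no part of the job. What is shaped like the cup but green or pink is not meant.

How it is judged:
By the outcome, as a careful person would: the job done as asked, in the order asked, and still so for the second after the job is handed in, with the robot touching nothing.
It also fails if it takes over 109 s, if anything falls off the work surface, if the arm or the gripper's body presses on something with over 40 N, if the wrist force passes 120 N, or if a joint passes its speed limit or range.

## Robot

A 6-joint arm with a two-finger parallel gripper is mounted at the origin on the work surface. World frame = base frame: x ahead of the robot, y to its left, z up, the work surface at z = 0. Lengths are in mm, angles in rad, forces in N, time in s.
With the tool pointing down it reaches from about 350 to 875 mm from the base axis. Payload 4.2 kg.
Tool frame: the origin (TCP) lies at the very end of the fingers, on their centre line; the grasp point (between the pads) lies arm.grasp_offset behind it (arm.grasp_offset is the distance from the TCP to the grasp point, in mm); z points along the fingers, y is the line along which they close (so a half turn about z gives the same grasp; the last joint's range is limited). The gripper opens to 85 mm and grips with 20 to 120 N. Pads are 22 mm wide; open, the fingers measure 114 mm over their backs; the gripper's body (76 mm by 85 mm) begins 54 mm behind the grasp point. The pads swing forward as they close: fully open they stand 13 mm farther back than shut.
Start: joints at [1.472, 0.385, 0.008, 0, -1.194, -0.259], TCP at [218.851, 585.409, 231.312] pointing down, gripper open.
Joint ranges: [-3.14, 3.14], [-1.21, 2.06], [-1.07, 1.41], [-3.16, 2.05], [-2.99, -0.16], [-3.1, 3.1]. Speed limits (rad/s): [2.79, 2.79, 3.14, 3.14, 3.14, 3.14].

## Interface

Orientations are given as a 3x3 rotation matrix whose columns are the frame's x, y, z axes.
In Python, from station import arm gives the robot as it stands. The module is installed in compiled form; this text tells all that it offers.
- The arm moves only by the tool send_rows, never from a script. Its argument "plan" is a list of rows, each a list of 7 numbers: the shift along the tool's x, y, z in m, then the turn, a rotation vector about the tool's x, y, z in degrees, then the finger opening in m, from 0 to 0.0854. A call has 1 to 8 rows; each row is the pose to reach, as a shift and turn from the pose commanded when the call began, along the tool's axes at that moment; what a row does not reach only later rows make up. A row lasts 1/8 s, in which the tool goes at most 62.5 mm and 10.7 degrees, less where a joint would pass 70% of its speed; a pose out of reach is approached as far as the arm can. A call with a gripper value outside its range is refused whole. The fingers move at their own pace and stop on an object; the grip force is fixed at half the most. Time passes only in rows, so rows that repeat a pose let the fingers close. It gives the time, the measured TCP pose, the force, the opening and the grip force at its end, in the units of the state.
- arm.read_state(): the state, without advancing time (a new reading comes with each control period).
- arm.capture(name): name is "scene" or "top" or "wrist"; returns a dict with "frame" (384x512x3 uint8, red, green, blue), "fx", "fy", "cx", "cy" (pixels), "extrinsics" (4x4, takes a point from camera to world coordinates); the wrist camera has in their place "hand_eye" (4x4, takes a point from camera to tool coordinates, whose origin is the TCP and whose axes are the flange's). Camera axes: x right, y down, z forward; pixel columns grow to the right and rows downward; lengths in mm; the calibration is good to about 2 mm. A picture is of the moment at which its call begins: read the wrist's pose just before it. There is no depth.
- arm.sign_off(): hands the job in; it is judged then, once.
The state is a dict: "time": time; "qpos": joint angles; "joint_velocities": joint speeds; "tau": joint torques, N m; "eef_pos": TCP position; "tcp_rot": TCP orientation; "wrist_force": force on the tool from outside, world axes, zero at the start; "wrist_torque": the same for the moment, N m; "gripper_width": finger opening in mm; "grasp_force": force on a finger pad.
Only numpy, scipy, OpenCV 4.12 (cv2) and the standard library are available. Lean on these libraries where they do the work, as an engineer would, in place of code of your own. Each camera call takes 0.05 s, during which the arm holds its last target. There are 200 camera calls.

## Working session

There is one attempt and no reset: what is moved stays moved. The work goes in short steps, Python scripts to look and compute and a tool call to move; the robot and the scene stay as the last step left them, time stands still between calls to the robot, and variables do not carry over. Pictures are saved under pics/ and viewed, at most 14 in all, crops included, and the job is handed in when it is done.

Besides the shell and the picture viewer there is one more tool, called after ">>>" by a JSON object that holds its "method" and its "body". send_rows: Moves the arm, as the interface text tells. Its arguments: {"type":"object","properties":{"plan":{"type":"array"}},"required":["plan"]}

```bash
mkdir -p pics; cat > h.py <<'E'
import numpy as np, cv2
from station import arm
def ray(c,u,v,z,T=None):
    T=np.array(c["extrinsics"]) if T is None else T
    d=T[:3,:3]@np.array([(u-c["cx"])/c["fx"],(v-c["cy"])/c["fy"],1.]); o=T[:3,3]
    return o+d*(z-o[2])/d[2]
def proj(c,p,T=None):
    T=np.array(c["extrinsics"]) if T is None else T
    q=np.linalg.inv(T)@np.append(p,1); return q[0]/q[2]*c["fx"]+c["cx"],q[1]/q[2]*c["fy"]+c["cy"]
def wT(s,c):
    T=np.eye(4);T[:3,:3]=np.array(s["tcp_rot"]);T[:3,3]=s["eef_pos"];return T@np.array(c["hand_eye"])
def save(n,f,s=1): cv2.imwrite("pics/%s.png"%n,cv2.resize(f,None,fx=s,fy=s,interpolation=cv2.INTER_CUBIC)[:,:,::-1])
E
python3 - <<'E'
from h import *
import pickle
s=arm.read_state(); print(s, arm.grasp_offset)
d={}
for n in("scene","top"):
    c=arm.capture(n); d[n]=c; save(n+"0",c["frame"],1.5); print(n,c["fx"],c["cx"],c["cy"],np.round(c["extrinsics"],3))
pickle.dump(d,open("c.pkl","wb"))
E
```

```text
{'time': 0.0, 'qpos': array([ 1.47162175e+00,  3.85521518e-01,  6.60416966e-03, -4.80193602e-04,
       -1.19401060e+00, -2.58627423e-01]), 'joint_velocities': array([ 1.27667565e-03,  3.53180535e-04,  2.96198752e-04,  3.28746165e-05,
       -1.19595961e-03, -1.43703172e-04]), 'tau': array([ 6.51001628e-04, -3.92293239e+01,  1.88396037e+01,  4.18616027e+00,
       -4.64558165e-03,  1.78390712e-05]), 'eef_pos': array([218.65047245, 584.86817785, 230.23705984]), 'tcp_rot': array([[ 9.36606840e-01, -3.50381503e-01, -6.55367017e-04],
       [-3.50382098e-01, -9.36604544e-01, -2.07689488e-03],
       [ 1.13885823e-04,  2.17486282e-03, -9.99997628e-01]]), 'wrist_force': array([-0.08975817,  0.65704671,  0.77627537]), 'wrist_torque': array([-0.0463339 ,  0.02132081, -0.05009642]), 'grasp_force': 0.0, 'gripper_width': 85.72054571369225} 18.700000000000003
scene 485.2395712890163 250.67573577776153 194.04308103552597 [[ 8.030000e-01  5.030000e-01 -3.200000e-01  9.073860e+02]
 [ 5.960000e-01 -6.850000e-01  4.190000e-01 -5.428440e+02]
 [-8.000000e-03 -5.270000e-01 -8.500000e-01  1.178139e+03]
 [ 0.000000e+00  0.000000e+00  0.000000e+00  1.000000e+00]]
top 419.15411839537643 254.6234417893438 194.16113348494127 [[-1.500000e-02 -9.810000e-01  1.950000e-01  2.868830e+02]
 [-1.000000e+00  1.900000e-02  1.600000e-02 -1.460000e+01]
 [-2.000000e-02 -1.950000e-01 -9.810000e-01  1.074975e+03]
 [ 0.000000e+00  0.000000e+00  0.000000e+00  1.000000e+00]]
```

View pics/scene0.png

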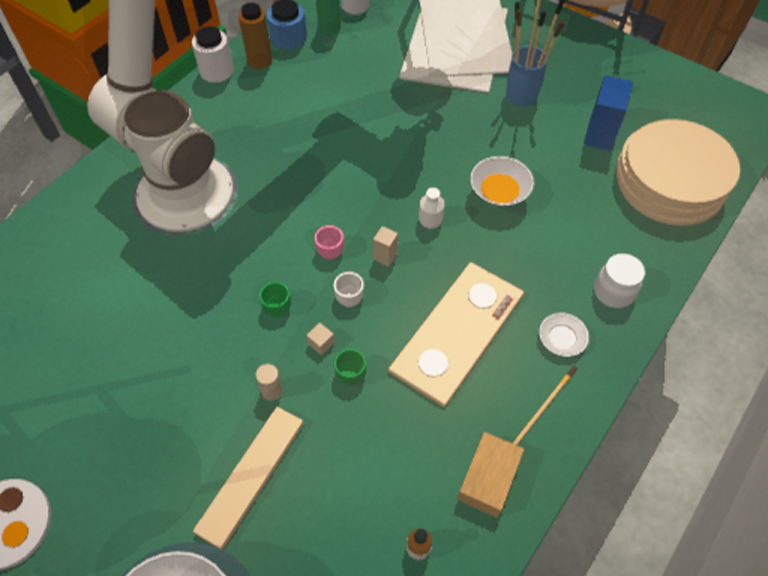

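View pics/top0.png

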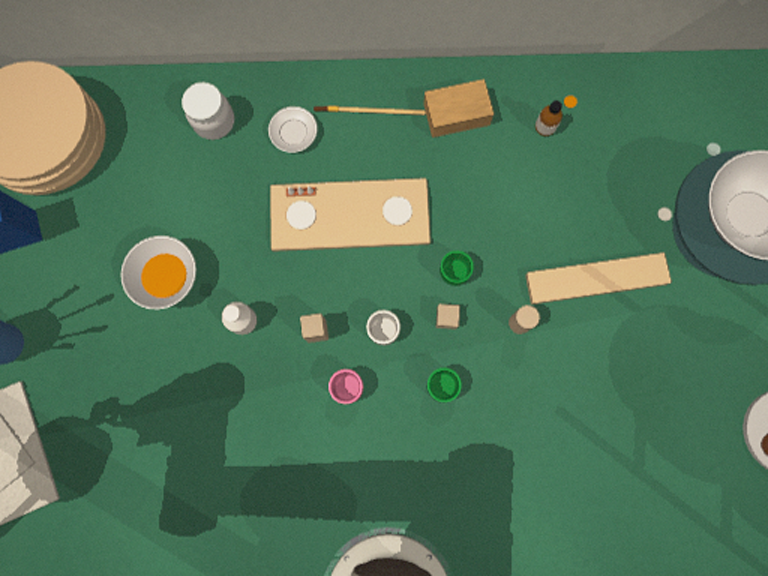

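The scene view, in 1.5x pixels:
- Square post at (385,245). The look-alike is the stub at (320,338).
- Round post at (268,382).
- White cup at (348,288). The look-alikes are pink (329,241), green (275,297) and green (350,366).
- Vase at (431,208). The look-alike is the white jar at (620,280).
- Bridge at (248,477).
- Base at (457,333), with the cone disc at (482,295) and the plain disc at (433,362).
- Bowl with amber at (501,183). The look-alike is the small white dish at (564,335).

I'll check this choice in one close crop.

```bash
python3 - <<'E'
from h import *
import pickle
d=pickle.load(open("c.pkl","rb")); c=d["top"]
save("crop1",c["frame"][110:270,140:460],2.5)
P=lambda n,u,v,z: print(n,np.round(ray(c,u/1.5,v/1.5,z)[:2],1))
for n,u,v,z in [("baseTL",271,186,15),("baseTR",428,179,15),("baseBR",430,243,15),("baseBL",271,249,15),("cone",301,215,18),("plain",397,211,18),("sq",313,322,70),("stub",448,315,35),("round",527,317,70),("cup",383,326,45),("vase",237,314,85),("brTL",527,273,18),("brTR",667,254,18),("brBR",670,283,18),("brBL",532,303,18),("bowl",158,272,50),("g1",457,267,45),("g2",444,384,45),("pink",346,386,45)]: P(n,u,v,z)
E
```

```text
baseTL [693.1 198.4]
baseTR [699.9 -81.8]
baseBR [582.  -81.9]
baseBL [576.8 196.1]
cone [636.8 143.7]
plain [640.6 -25.5]
sq [438.3 114.6]
stub [ 451.3 -106.9]
round [ 440.2 -230.5]
cup [433.3   1.8]
vase [451.1 234.7]
brTL [ 524.5 -246.3]
brTR [ 553.2 -487.8]
brBR [ 502.3 -487.6]
brBL [ 472.1 -251.6]
bowl [531.1 379.4]
g1 [ 531. -124.]
g2 [336.8 -95.5]
pink [336.1  63.4]
```

View pics/crop1.png

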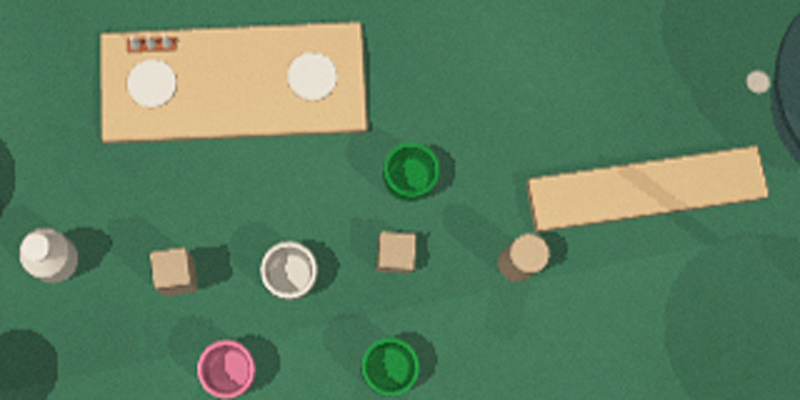

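The crop confirms the choice: cone disc (152,83), plain disc (312,76), square post (172,268), stub (397,250), round post (529,253), white cup (289,270), vase (45,252) and bridge (648,188). I'm moving above the square post now.

>>> {"method": "send_rows", "body": {"plan": [[0.3705,0.364,0.03,0,0,-25,0.0854],[0.3705,0.364,0.03,0,0,-25,0.0854],[0.3705,0.364,0.03,0,0,-25,0.0854],[0.3705,0.364,0.03,0,0,-25,0.0854],[0.3705,0.364,0.03,0,0,-25,0.0854],[0.3705,0.364,0.03,0,0,-25,0.0854],[0.3705,0.364,0.03,0,0,-25,0.0854],[0.3705,0.364,0.03,0,0,-25,0.0854]]}}

```text
time: 1.1
eef_pos: [430.2, 131.1, 202.4]
tcp_rot: [[0.997, 0.079, 0.0], [0.079, -0.997, 0.0], [0.0, -0.0, -1.0]]
wrist_force: [0.8, 0.6, 0.0]
gripper_width: 85.6
grasp_force: 0.0
```

```bash
python3 - <<'E'
from h import *
import pickle
s=arm.read_state(); c=arm.capture("wrist"); save("w1",c["frame"],1.5); pickle.dump((s,c),open("w1.pkl","wb"))
print(s["eef_pos"],s["joint_velocities"].round(2),np.round(c["hand_eye"],3),c["fx"],c["cx"],c["cy"])
T=wT(s,c); print(np.array(proj(c,np.array([438,114.6,70]),T))*1.5)
E
```

```text
[430.17359108 131.10836875 202.40524235] [-1.14  0.1   0.04  0.    0.07  1.13] [[ 0.00000e+00 -9.51000e-01 -3.09000e-01  8.02240e+01]
 [ 1.00000e+00 -0.00000e+00  1.00000e-03  1.90700e+00]
 [-1.00000e-03 -3.09000e-01  9.51000e-01 -1.42855e+02]
 [ 0.00000e+00  0.00000e+00  0.00000e+00  1.00000e+00]] 280.67863706182004 251.8907167070919 196.35506712916438
[400.07242461 272.57222761]
```

View pics/w1.png

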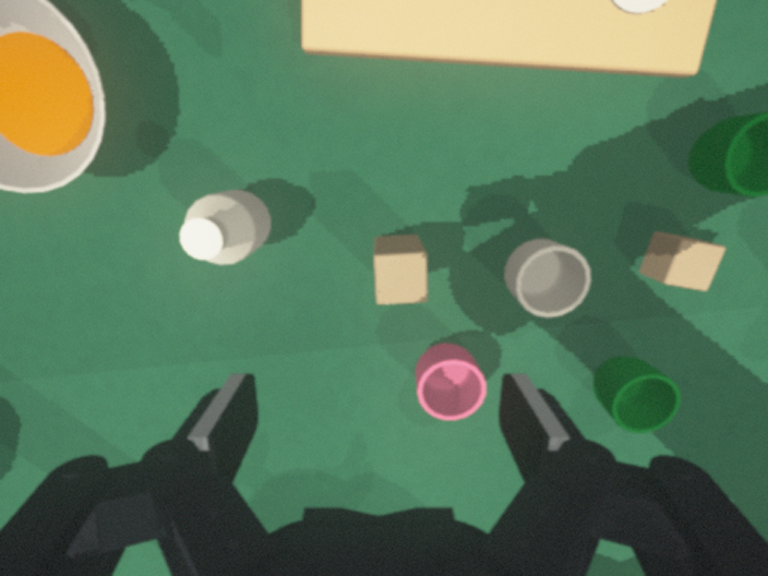

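```bash
python3 - <<'E'
from h import *
import pickle
s,c=pickle.load(open("w1.pkl","rb"));T=wT(s,c)
for n,u,v,z in [("sq",401,278,70),("a",374,252,70),("b",425,252,70),("cup",549,279,45),("vase",202,239,85),("baseBR",695,74,15),("baseBL",303,49,15)]: print(n,ray(c,u/1.5,v/1.5,z,T)[:2].round(1))
s=arm.read_state();print(s["eef_pos"],s["tcp_rot"].round(4).tolist())
E
```

```text
sq [434.3 113.6]
a [450.7 133.2]
b [453.4  99.4]
cup [435.3   2.2]
vase [453.7 240.9]
baseBR [584.1 -83.1]
baseBL [577.8 192.8]
[431.016353   125.64881755 201.60809906] [[0.9974, 0.072, -0.0022], [0.072, -0.9974, -0.0026], [-0.0024, 0.0025, -1.0]]
```

>>> {"method": "send_rows", "body": {"plan": [[0.004,0.01,0.05,0,0,0,0.0854],[0.004,0.01,0.1,0,0,0,0.0854],[0.004,0.01,0.1,0,0,0,0.0854],[0.004,0.01,0.1,0,0,0,0.0854]]}}

```text
time: 1.65
eef_pos: [435.7, 124.2, 103.9]
tcp_rot: [[0.997, 0.08, 0.002], [0.08, -0.997, 0.001], [0.002, -0.001, -1.0]]
wrist_force: [0.0, 0.3, 0.5]
gripper_width: 85.2
grasp_force: 0.0
```

>>> {"method": "send_rows", "body": {"plan": [[-0.0005,0.01,0,0,0,0,0.0854],[-0.0005,0.01,0.01,0,0,0,0.0854],[-0.0005,0.01,0.05,0,0,0,0.0854],[-0.0005,0.01,0.072,0,0,0,0.0854],[-0.0005,0.01,0.072,0,0,0,0.0854],[-0.0005,0.01,0.072,0,0,0,0.02],[-0.0005,0.01,0.072,0,0,0,0.02],[-0.0005,0.01,0.072,0,0,0,0.02]]}}

```text
time: 2.65
eef_pos: [435.8, 114.0, 31.6]
tcp_rot: [[0.997, 0.079, 0.002], [0.079, -0.997, 0.001], [0.003, -0.001, -1.0]]
wrist_force: [0.4, 1.1, 3.5]
gripper_width: 35.5
grasp_force: 59.5
```

>>> {"method": "send_rows", "body": {"plan": [[0,0,0,0,0,0,0.02],[0,0,0,0,0,0,0.02],[0,0,0,0,0,0,0.02]]}}

```text
time: 3.02
eef_pos: [435.8, 114.0, 31.6]
tcp_rot: [[0.997, 0.079, 0.002], [0.079, -0.997, 0.001], [0.002, -0.001, -1.0]]
wrist_force: [-1.2, 0.5, 6.4]
gripper_width: 35.8
grasp_force: 59.9
```

>>> {"method": "send_rows", "body": {"plan": [[0,0,-0.05,0,0,0,0.02],[0.02,0.01,-0.1,0,0,0.5,0.02],[0.06,0.03,-0.13,0,0,3.25,0.02],[0.08,0.04,-0.13,0,0,3.25,0.02],[0.08,0.04,-0.13,0,0,3.25,0.02],[0.08,0.04,-0.13,0,0,3.25,0.02],[0.08,0.04,-0.13,0,0,3.25,0.02]]}}

```text
time: 3.9
eef_pos: [516.7, 79.8, 160.0]
tcp_rot: [[1.0, 0.022, -0.002], [0.022, -1.0, -0.001], [-0.002, 0.0, -1.0]]
wrist_force: [-0.4, 0.5, -1.6]
gripper_width: 35.4
grasp_force: 60.5
```

```bash
python3 - <<'E'
from h import *
import pickle
s=arm.read_state(); c=arm.capture("wrist"); save("w2",c["frame"],1.5); pickle.dump((s,c),open("w2.pkl","wb"))
print(s["eef_pos"],s["joint_velocities"].round(2))
T=wT(s,c); 
for p in ([636.8,143.9,18],[640.6,-25.7,18]): print(np.array(proj(c,np.array(p),T))*1.5)
E
```

```text
[516.699369    79.83721548 159.96619194] [-0.   -0.    0.01  0.    0.    0.  ]
[274.30536946  86.78857343]
[551.15199397  86.88791358]
```

View pics/w2.png

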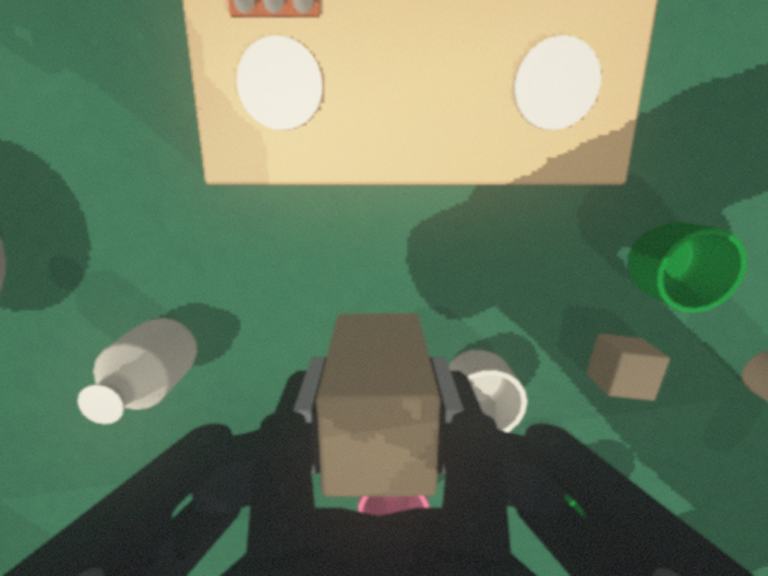

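```bash
python3 - <<'E'
from h import *
import pickle
s,c=pickle.load(open("w2.pkl","rb"));T=wT(s,c)
for n,u,v,z in [("cone",280.5,82.5,18),("plain",558,82.5,18),("nearL",206,184,15),("nearR",627,184,15),("pf",378,395,198.4),("pb",380,494,198.4),("pbot",378,315,128.4),("cuprim",493,402,45),("vase",101,404,85)]: print(n,ray(c,u/1.5,v/1.5,z,T)[:2].round(1))
E
```

```text
cone [639.3 140. ]
plain [643.1 -29.5]
nearL [577.8 192.9]
nearR [584.1 -85.8]
pf [533.4  78.3]
pb [498.6  76.9]
pbot [530.9  78.1]
cuprim [435.6  -5. ]
vase [454.2 240.9]
```

>>> {"method": "send_rows", "body": {"plan": [[0.06,-0.03,0,0,0,0,0.02],[0.11,-0.055,0,0,0,0,0.02],[0.124,-0.06,0.03,0,0,0,0.02],[0.124,-0.06,0.07,0,0,0,0.02],[0.124,-0.06,0.1,0,0,0,0.02],[0.124,-0.06,0.106,0,0,0,0.02],[0.124,-0.06,0.106,0,0,0,0.02],[0.124,-0.06,0.106,0,0,0,0.02]]}}

```text
time: 4.95
eef_pos: [641.5, 143.0, 56.4]
tcp_rot: [[1.0, 0.022, 0.003], [0.022, -1.0, 0.001], [0.003, -0.001, -1.0]]
wrist_force: [0.1, 0.4, -1.4]
gripper_width: 35.5
grasp_force: 60.5
```

```bash
python3 - <<'E'
from h import *
import pickle
s=arm.read_state(); c=arm.capture("wrist"); pickle.dump((s,c),open("w3.pkl","wb"))
print(s["eef_pos"]); d=arm.capture("scene"); f=d["frame"]
u,v=map(int,proj(d,np.array([638,142,40])))
a=cv2.resize(c["frame"][170:370,150:350],(400,400),interpolation=2); b=cv2.resize(f[v-40:v+40,u-40:u+40],(400,400),interpolation=2)
save("w3",np.hstack([a,b])); print(u,v)
E
```

```text
[641.52268937 143.02079997  56.42770963]
323 192
```

View pics/w3.png

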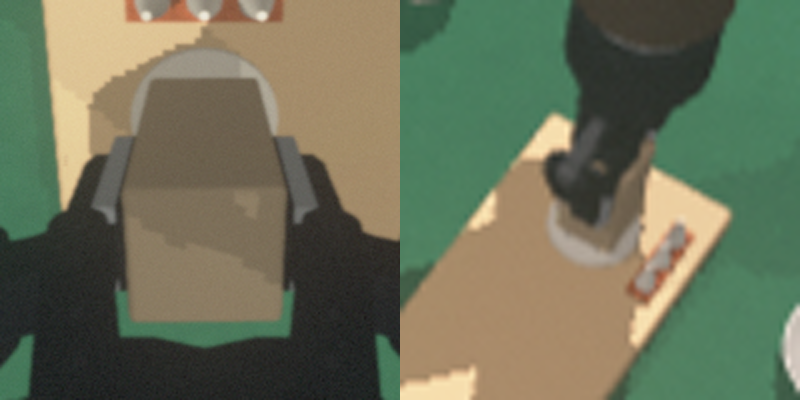

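```bash
python3 - <<'E'
from h import *
import pickle
s,c=pickle.load(open("w3.pkl","rb"));T=wT(s,c); print(arm.read_state()["eef_pos"])
zb=s["eef_pos"][2]-31.6
for n,u,v,z in [("discfront",204.5,49,18),("discL",131,100,18),("discR",278,100,18),("postfront",204,79,zb),("topfront",204,188,zb+70),("topback",206,321,zb+70),("strip",204,21,15)]: print(n,ray(c,u/2+150,v/2+170,z,T)[:2].round(1))
E
```

```text
[641.25504119 142.84707936  56.19216747]
discfront [664.5 141.4]
discL [645.2 166.6]
discR [646.4 115.3]
postfront [656.2 141.4]
topfront [657.6 141.4]
topback [622.6 140.1]
strip [673.5 141.7]
```

>>> {"method": "send_rows", "body": {"plan": [[0,0,0.003,0,0,0,0.02],[0,0,0.0055,0,0,0,0.02],[0,0,0.0065,0,0,0,0.02],[0,0,0.0065,0,0,0,0.02]]}}

```text
time: 5.55
eef_pos: [640.6, 142.5, 49.6]
tcp_rot: [[1.0, 0.022, 0.001], [0.022, -1.0, -0.0], [0.001, 0.0, -1.0]]
wrist_force: [-2.8, 0.4, 5.8]
gripper_width: 35.5
grasp_force: 61.5
```

>>> {"method": "send_rows", "body": {"plan": [[0,0,0.0065,0,0,0,0.055],[0,0,0.0065,0,0,0,0.06],[0,0,0.0065,0,0,0,0.06],[0,0,-0.02,0,0,0,0.06],[0,0,-0.07,0,0,0,0.06],[-0.03,0.05,-0.1,0,0,0,0.06],[-0.05,0.1,-0.11,0,0,0,0.0854],[-0.08,0.15,-0.11,0,0,0,0.0854]]}}

```text
time: 6.55
eef_pos: [564.1, -10.4, 159.5]
tcp_rot: [[1.0, 0.023, 0.004], [0.023, -1.0, 0.0], [0.004, -0.0, -1.0]]
wrist_force: [0.9, -0.8, 0.3]
gripper_width: 85.5
grasp_force: 0.0
```

>>> {"method": "send_rows", "body": {"plan": [[-0.04,0.045,0,0,0,0,0.0854],[-0.08,0.09,0,0,0,0,0.0854],[-0.12,0.135,0,0,0,0,0.0854],[-0.155,0.18,0,0,0,0,0.0854],[-0.178,0.211,0,0,0,0,0.0854],[-0.178,0.211,0,0,0,0,0.0854],[-0.178,0.211,0,0,0,0,0.0854]]}}

```text
time: 7.42
eef_pos: [390.8, -224.1, 158.2]
tcp_rot: [[1.0, 0.022, 0.001], [0.022, -1.0, -0.0], [0.001, 0.0, -1.0]]
wrist_force: [-0.1, -0.2, 0.0]
gripper_width: 85.6
grasp_force: 0.0
```

```bash
python3 - <<'E'
from h import *
import pickle
s=arm.read_state(); c=arm.capture("wrist"); pickle.dump((s,c),open("w4.pkl","wb"))
print(s["eef_pos"],s["joint_velocities"].round(2)); t=arm.capture("top")
a=c["frame"]; b=cv2.resize(t["frame"][110:174,170:298],(512,256),interpolation=2)
save("w4",np.hstack([np.vstack([a[:300]]),np.pad(b[:,:288],((0,44),(0,0),(0,0)))]))
E
```

```text
[ 390.80831895 -224.14126383  158.20266687] [ 0.02  0.01  0.    0.   -0.    0.  ]
```

View pics/w4.png

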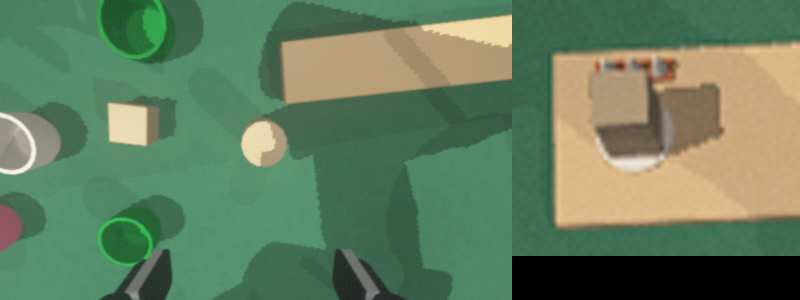

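```bash
python3 - <<'E'
from h import *
import pickle
s,c=pickle.load(open("w4.pkl","rb"));T=wT(s,c)
for n,u,v,z in [("round",264,142,70),("rf",264,119,70),("rb",264,165,70),("brTL",281.5,42,18),("brBL",287,104,18),("brB2",511,79,18),("T2",511,14,18),("stub",131,124,35),("cupr",10,143,45)]: print(n,ray(c,u,v,z,T)[:2].round(1))
E
```

```text
round [ 443.  -234.9]
rf [ 461.  -234.2]
rb [ 424.  -235.5]
brTL [ 526.  -249.9]
brBL [ 473.1 -258.1]
brB2 [ 499.9 -466. ]
T2 [ 552.3 -449.8]
stub [ 452.4 -113.6]
cupr [434.1  -6.8]
```

>>> {"method": "send_rows", "body": {"plan": [[0.05,0.009,0,0,0,0,0.0854],[0.0515,0.0095,0.02,0,0,0,0.0854],[0.0515,0.0095,0.06,0,0,0,0.0854],[0.0515,0.0095,0.11,0,0,0,0.0854],[0.0515,0.0095,0.127,0,0,0,0.0854],[0.0515,0.0095,0.127,0,0,0,0.0854],[0.0515,0.0095,0.127,0,0,0,0.02],[0.0515,0.0095,0.127,0,0,0,0.02]]}}

```text
time: 8.52
eef_pos: [443.2, -232.4, 32.2]
tcp_rot: [[1.0, 0.022, 0.003], [0.022, -1.0, -0.001], [0.003, 0.001, -1.0]]
wrist_force: [0.5, -0.5, -0.5]
gripper_width: 51.8
grasp_force: 0.0
```

>>> {"method": "send_rows", "body": {"plan": [[0,0,0,0,0,0,0.02],[0,0,0,0,0,0,0.02],[0,0,0,0,0,0,0.02]]}}

```text
time: 8.9
eef_pos: [442.9, -232.6, 32.2]
tcp_rot: [[1.0, 0.022, 0.002], [0.022, -1.0, -0.0], [0.002, 0.001, -1.0]]
wrist_force: [-0.3, 0.6, 6.2]
gripper_width: 36.4
grasp_force: 59.6
```

>>> {"method": "send_rows", "body": {"plan": [[0,0,-0.06,0,0,0,0.02],[0.02,-0.02,-0.1,0,0,0,0.02],[0.06,-0.06,-0.1,0,0,0,0.02],[0.1,-0.1,-0.1,0,0,0,0.02],[0.14,-0.14,-0.1,0,0,0,0.02],[0.18,-0.18,-0.1,0,0,0,0.02],[0.206,-0.2,-0.09,0,0,0,0.02],[0.206,-0.2,-0.05,0,0,0,0.02]]}}

```text
time: 9.9
eef_pos: [647.4, -25.7, 82.2]
tcp_rot: [[1.0, 0.025, 0.007], [0.025, -1.0, 0.001], [0.007, -0.001, -1.0]]
wrist_force: [-0.5, -0.1, -2.4]
gripper_width: 37.2
grasp_force: 61.0
```

>>> {"method": "send_rows", "body": {"plan": [[0,0,0.02,0,0,0,0.02],[0,0,0.027,0,0,0,0.02],[0,0,0.027,0,0,0,0.02],[0,0,0.027,0,0,0,0.02],[0,0,0.027,0,0,0,0.02]]}}

```text
time: 10.52
eef_pos: [644.3, -28.0, 55.2]
tcp_rot: [[1.0, 0.022, 0.002], [0.022, -1.0, 0.0], [0.002, -0.0, -1.0]]
wrist_force: [-0.2, -0.0, -1.9]
gripper_width: 37.2
grasp_force: 61.0
```

```bash
python3 - <<'E'
from h import *
import pickle
s=arm.read_state(); c=arm.capture("wrist"); pickle.dump((s,c),open("w5.pkl","wb"))
print(s["eef_pos"])
save("w5",c["frame"][150:370,80:360],2.8)
E
```

```text
[644.28807246 -28.0086884   55.21539318]
```

View pics/w5.png

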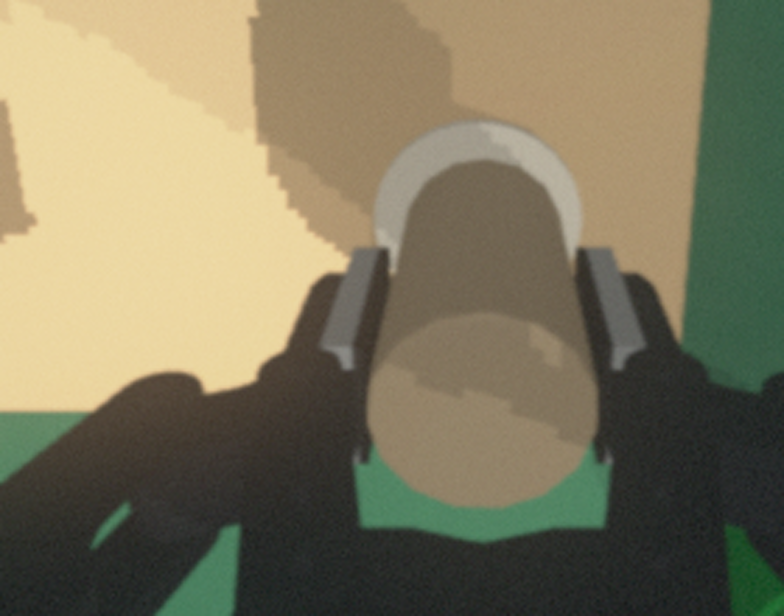

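```bash
python3 - <<'E'
from h import *
import pickle
s,c=pickle.load(open("w5.pkl","rb"));T=wT(s,c)
zb=s["eef_pos"][2]-32.2
for n,u,v,z in [("discfront",478,121,18),("discL",374,210,18),("discR",582,210,18),("postfront",483,158,zb),("topfront",483,312,zb+70),("topback",483,508,zb+70)]: print(n,ray(c,u/2.8+80,v/2.8+150,z,T)[:2].round(1))
E
```

```text
discfront [668.5 -28.6]
discL [644.7  -3.2]
discR [645.8 -55. ]
postfront [660.9 -30. ]
topfront [661.3 -29.8]
topback [624.3 -30.7]
```

>>> {"method": "send_rows", "body": {"plan": [[0.0006,-0.001,0.002,0,0,0,0.02],[0.0006,-0.001,0.004,0,0,0,0.02],[0.0006,-0.001,0.005,0,0,0,0.02],[0.0006,-0.001,0.005,0,0,0,0.02]]}}

```text
time: 11.08
eef_pos: [644.5, -26.9, 50.3]
tcp_rot: [[1.0, 0.022, 0.001], [0.022, -1.0, -0.0], [0.001, 0.0, -1.0]]
wrist_force: [-2.3, 0.8, 5.6]
gripper_width: 36.9
grasp_force: 61.9
```

>>> {"method": "send_rows", "body": {"plan": [[0,0,0,0,0,0,0.05],[0,0,0,0,0,0,0.06],[0,0,0,0,0,0,0.06],[0,0,-0.02,0,0,0,0.06],[0,0,-0.07,0,0,0,0.06],[-0.02,0,-0.11,0,0,0,0.06],[-0.07,0,-0.11,0,0,0,0.0854],[-0.12,0,-0.11,0,0,0,0.0854]]}}

```text
time: 12.08
eef_pos: [523.2, -29.7, 159.3]
tcp_rot: [[1.0, 0.021, 0.001], [0.021, -1.0, 0.0], [0.001, -0.0, -1.0]]
wrist_force: [-0.5, 0.2, -0.6]
gripper_width: 85.3
grasp_force: 0.0
```

>>> {"method": "send_rows", "body": {"plan": [[-0.05,-0.018,0,0,0,0,0.0854],[-0.0875,-0.0315,0,0,0,0,0.0854],[-0.0875,-0.0315,0.03,0,0,0,0.0854],[-0.0875,-0.0315,0.08,0,0,0,0.0854],[-0.0875,-0.0315,0.125,0,0,0,0.0854],[-0.0875,-0.0315,0.144,0,0,0,0.0854],[-0.0875,-0.0315,0.144,0,0,0,0.0854],[-0.0875,-0.0315,0.144,0,0,0,0.0854]]}}

```text
time: 13.08
eef_pos: [437.0, 0.2, 15.7]
tcp_rot: [[1.0, 0.022, 0.002], [0.022, -1.0, 0.0], [0.002, -0.0, -1.0]]
wrist_force: [-0.0, 0.8, -0.3]
gripper_width: 85.6
grasp_force: 0.0
```

>>> {"method": "send_rows", "body": {"plan": [[0,0,0,0,0,0,0.04],[0,0,0,0,0,0,0.04],[0,0,0,0,0,0,0.04],[0,0,0,0,0,0,0.04],[0,0,0,0,0,0,0.04],[0,0,0,0,0,0,0.04]]}}

```text
time: 13.82
eef_pos: [436.9, 0.2, 16.5]
tcp_rot: [[1.0, 0.022, 0.002], [0.022, -1.0, 0.001], [0.002, -0.001, -1.0]]
wrist_force: [-2.2, 0.3, 9.5]
gripper_width: 54.1
grasp_force: 61.7
```

>>> {"method": "send_rows", "body": {"plan": [[0,0,-0.05,0,0,0,0.04],[0.02,-0.005,-0.1,0,0,0,0.04],[0.07,-0.02,-0.11,0,0,0,0.04],[0.12,-0.035,-0.11,0,0,0,0.04],[0.17,-0.045,-0.11,0,0,0,0.04],[0.205,-0.053,-0.11,0,0,0,0.04],[0.205,-0.053,-0.11,0,0,0,0.04],[0.205,-0.053,-0.08,0,0,0,0.04]]}}

```text
time: 14.82
eef_pos: [641.2, 57.8, 97.1]
tcp_rot: [[1.0, 0.022, 0.005], [0.022, -1.0, 0.002], [0.005, -0.001, -1.0]]
wrist_force: [-0.1, -0.3, -0.5]
gripper_width: 53.9
grasp_force: 63.6
```

>>> {"method": "send_rows", "body": {"plan": [[0,0,0.03,0,0,0,0.04],[0,0,0.055,0,0,0,0.04],[0,0,0.058,0,0,0,0.04],[0,0,0.058,0,0,0,0.04],[0,0,0.058,0,0,0,0.04]]}}

```text
time: 15.45
eef_pos: [640.7, 57.7, 38.7]
tcp_rot: [[1.0, 0.022, 0.003], [0.022, -1.0, 0.001], [0.003, -0.001, -1.0]]
wrist_force: [0.8, 0.4, 0.1]
gripper_width: 53.8
grasp_force: 63.5
```

```bash
python3 - <<'E'
from h import *
import pickle
s=arm.read_state(); c=arm.capture("wrist"); pickle.dump((s,c),open("w6.pkl","wb"))
print(s["eef_pos"])
save("w6",c["frame"][60:360],1.5)
E
```

```text
[640.69557999  57.65119562  38.65381776]
```

View pics/w6.png

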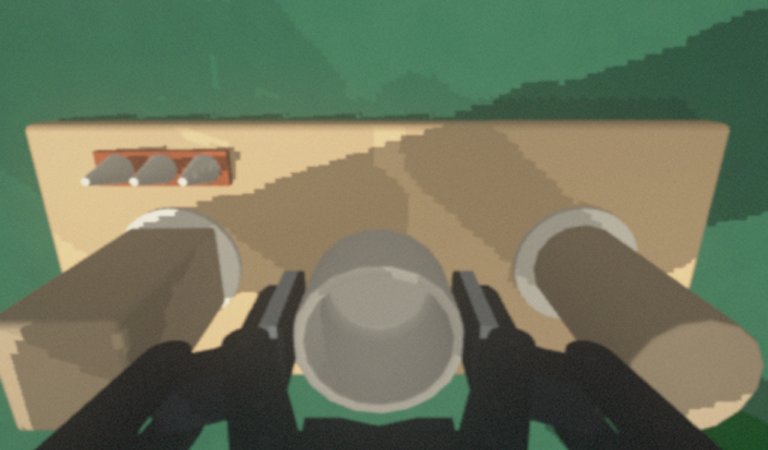

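```bash
python3 - <<'E'
from h import *
import pickle
s,c=pickle.load(open("w6.pkl","rb"));T=wT(s,c)
for n,u,v,z in [("rimf",379,265,67.2),("rimb",379,412,67.2),("L",294,338,67.2),("R",464,338,67.2),("sqL",131,229,18),("sqR",215,229,18),("rndF",588,226,18),("discC",180,208,18),("discP",577,208,18),("base fl",28,125,15),("base fr",728,125,15)]: print(n,ray(c,u/1.5,v/1.5+60,z,T)[:2].round(1))
E
```

```text
rimf [664.8  55.9]
rimb [609.9  54.6]
L [638.6  82.3]
R [639.9  28.3]
sqL [655.  158.8]
sqR [655.8 123.9]
rndF [660.6 -31.1]
discC [664.7 137.3]
discP [668.3 -25.3]
base fl [696.8 194.2]
base fr [702.9 -80.2]
```

>>> {"method": "send_rows", "body": {"plan": [[0.0018,-0.0005,0.003,0,0,0,0.04],[0.0018,-0.0005,0.006,0,0,0,0.04],[0.0018,-0.0005,0.0072,0,0,0,0.04],[0.0018,-0.0005,0.0072,0,0,0,0.04]]}}

```text
time: 16.0
eef_pos: [642.1, 58.1, 31.6]
tcp_rot: [[1.0, 0.022, 0.001], [0.022, -1.0, -0.0], [0.001, 0.0, -1.0]]
wrist_force: [-3.8, 1.3, 8.4]
gripper_width: 54.0
grasp_force: 64.4
```

>>> {"method": "send_rows", "body": {"plan": [[0,0,0,0,0,0,0.068],[0,0,0,0,0,0,0.068],[0,0,0,0,0,0,0.068],[0,0,-0.03,0,0,0,0.068],[0,0,-0.08,0,0,0,0.068],[0,0,-0.13,0,0,0,0.068],[-0.04,0.03,-0.14,0,0,10,0.0854],[-0.06,0.07,-0.14,0,0,20,0.0854]]}}

```text
time: 17.0
eef_pos: [582.5, -13.3, 171.3]
tcp_rot: [[0.946, -0.325, 0.002], [-0.325, -0.946, 0.001], [0.002, -0.002, -1.0]]
wrist_force: [0.3, -0.4, -0.4]
gripper_width: 85.4
grasp_force: 0.0
```

>>> {"method": "send_rows", "body": {"plan": [[0.052,0.36,0,0,0,63.6,0.0854],[0.052,0.36,0,0,0,63.6,0.0854],[0.052,0.36,0,0,0,63.6,0.0854],[0.052,0.36,0,0,0,63.6,0.0854],[0.052,0.36,0,0,0,63.6,0.0854],[0.052,0.36,0,0,0,63.6,0.0854],[0.052,0.36,0,0,0,63.6,0.0854],[0.052,0.36,0,0,0,63.6,0.0854]]}}

```text
time: 18.0
eef_pos: [516.5, -370.8, 169.3]
tcp_rot: [[0.133, -0.991, -0.001], [-0.991, -0.133, 0.001], [-0.001, 0.001, -1.0]]
wrist_force: [-0.1, 1.1, -0.5]
gripper_width: 85.4
grasp_force: 0.0
```

```bash
python3 - <<'E'
from h import *
import pickle
s=arm.read_state(); c=arm.capture("wrist"); pickle.dump((s,c),open("w7.pkl","wb"))
print(s["eef_pos"],s["tcp_rot"].round(4).tolist(),s["joint_velocities"].round(2),s["qpos"].round(2))
save("w7",c["frame"],1.5)
E
```

```text
[ 516.5048165  -370.76583614  169.29824241] [[0.1334, -0.9911, -0.0007], [-0.9911, -0.1334, 0.0005], [-0.0006, 0.0006, -1.0]] [ 0.03 -0.01 -0.    0.    0.    0.  ] [-0.37  0.45 -0.05 -0.   -1.07  0.5 ]
```

View pics/w7.png

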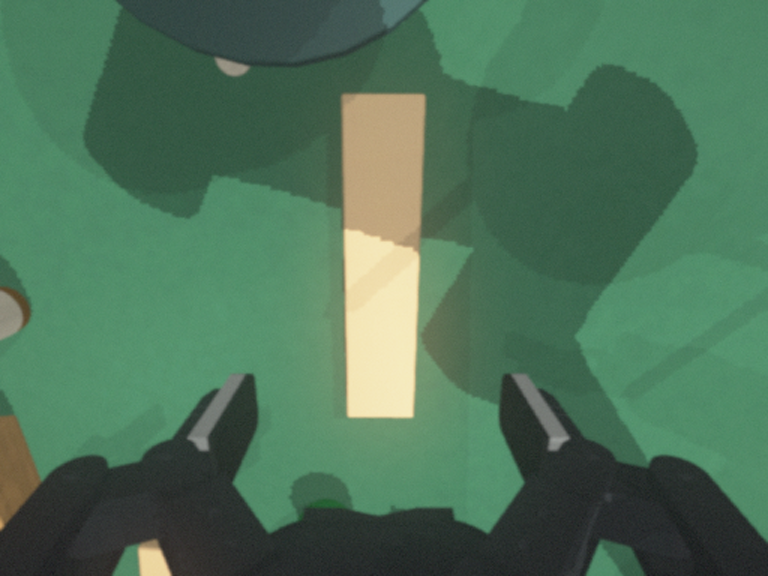

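Both ends of the bridge are visible. The far end runs from (342,94) to (425,94) and the near end from (347,417) to (414,417).

```bash
python3 - <<'E'
from h import *
import pickle
s,c=pickle.load(open("w7.pkl","rb"));T=wT(s,c);R=np.array(s["tcp_rot"])
q=[]
for u,v in [(342,94),(425,94),(414,417),(347,417)]:
    p=ray(c,u/1.5,v/1.5,18,T); q.append(R.T@(p-s["eef_pos"]))
q=np.array(q);print(q.round(1),q.mean(0).round(1))
E
```

```text
[[ 119.9  -23.8  151.2]
 [ 119.9   29.   151.2]
 [-118.8   28.4  151.4]
 [-118.9  -26.   151.4]] [  0.5   1.9 151.3]
```

>>> {"method": "send_rows", "body": {"plan": [[0.001,0,0.05,0,0,0,0.0854],[0.001,0,0.1,0,0,0,0.0854],[0.001,0,0.14,0,0,0,0.0854],[0.001,0,0.158,0,0,0,0.0854],[0.001,0,0.158,0,0,0,0.0854],[0.001,0,0.158,0,0,0,0.0854]]}}

```text
time: 18.8
eef_pos: [518.5, -372.2, 13.8]
tcp_rot: [[0.134, -0.991, 0.003], [-0.991, -0.134, -0.002], [0.002, -0.003, -1.0]]
wrist_force: [0.6, -0.2, -0.2]
gripper_width: 85.7
grasp_force: 0.0
```

>>> {"method": "send_rows", "body": {"plan": [[0,0,0.006,0,0,0,0.0854],[0,0,0.01,0,0,0,0.0854],[0,0,0.01,0,0,0,0.0854],[0,0,0.01,0,0,0,0.07],[0,0,0.01,0,0,0,0.04],[0,0,0.01,0,0,0,0.04],[0,0,0.01,0,0,0,0.04],[0,0,0.01,0,0,0,0.04]]}}

```text
time: 19.8
eef_pos: [516.9, -372.0, 2.3]
tcp_rot: [[0.133, -0.991, -0.0], [-0.991, -0.133, -0.0], [0.0, 0.0, -1.0]]
wrist_force: [-1.9, -0.7, 5.1]
gripper_width: 52.3
grasp_force: 66.7
```

>>> {"method": "send_rows", "body": {"plan": [[0,0,0,0,0,0,0.04],[0,0,0,0,0,0,0.04]]}}

```text
time: 20.05
eef_pos: [516.9, -372.1, 2.3]
tcp_rot: [[0.133, -0.991, -0.0], [-0.991, -0.133, -0.0], [0.0, 0.0, -1.0]]
wrist_force: [-1.7, 0.5, 5.2]
gripper_width: 52.3
grasp_force: 66.7
```

>>> {"method": "send_rows", "body": {"plan": [[0,0,-0.04,0,0,0,0.04],[0,0,-0.09,0,0,0,0.04],[-0.02,-0.01,-0.138,0,0,2,0.04],[-0.06,-0.03,-0.138,0,0,6.36,0.04],[-0.11,-0.05,-0.138,0,0,6.36,0.04],[-0.16,-0.07,-0.138,0,0,6.36,0.04],[-0.21,-0.09,-0.138,0,0,6.36,0.04],[-0.25,-0.11,-0.138,0,0,6.36,0.04]]}}

```text
time: 21.05
eef_pos: [592.0, -107.1, 138.0]
tcp_rot: [[0.023, -1.0, -0.002], [-1.0, -0.023, 0.001], [-0.001, 0.002, -1.0]]
wrist_force: [0.6, -0.9, -3.9]
gripper_width: 52.4
grasp_force: 65.7
```

>>> {"method": "send_rows", "body": {"plan": [[-0.04,-0.015,0,0,0,0,0.04],[-0.09,-0.03,0,0,0,0,0.04],[-0.13,-0.045,0,0,0,0,0.04],[-0.164,-0.053,0,0,0,0,0.04],[-0.164,-0.053,0.02,0,0,0,0.04],[-0.164,-0.053,0.035,0,0,0,0.04],[-0.164,-0.053,0.035,0,0,0,0.04],[-0.164,-0.053,0.035,0,0,0,0.04]]}}

```text
time: 22.05
eef_pos: [642.2, 55.1, 104.9]
tcp_rot: [[0.022, -1.0, 0.0], [-1.0, -0.022, -0.0], [0.0, -0.0, -1.0]]
wrist_force: [-0.3, 0.7, -4.0]
gripper_width: 52.5
grasp_force: 65.6
```

```bash
python3 - <<'E'
from h import *
import pickle
s=arm.read_state(); c=arm.capture("wrist"); t=arm.capture("top"); pickle.dump((s,c,t),open("w8.pkl","wb"))
print(s["eef_pos"],s["tcp_rot"].round(4).tolist())
a=c["frame"][:340,100:400]; b=cv2.resize(t["frame"][100:190,165:305],(467,300),interpolation=2)
save("w8",np.hstack([a,np.pad(b,((0,40),(0,0),(0,0)))]))
E
```

```text
[642.24726586  55.12972136 104.91569354] [[0.0219, -0.9998, 0.0005], [-0.9998, -0.0219, -0.0001], [0.0001, -0.0005, -1.0]]
```

View pics/w8.png

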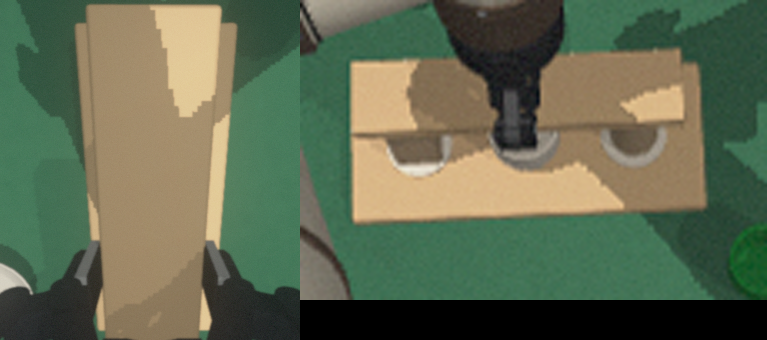

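```bash
python3 - <<'E'
from h import *
import pickle
s,c,t=pickle.load(open("w8.pkl","rb"));T=wT(s,c);R=np.array(s["tcp_rot"]);zt=s["eef_pos"][2]-2.3+18
for n,u,v,z in [("bf1",87,6,zt),("bf2",221,8,zt),("bn1",104,337,zt),("bn2",199,337,zt),("sf1",77,24,15),("sf2",236,24,15),("sn1",96,330,15),("sn2",210,330,15)]:
    p=ray(c,u+100,v,z,T); print(n,(R.T@(p-s["eef_pos"]))[:2].round(1),p[:2].round(1))
for n,u,v,z in [("TL",50,62,zt),("TR",380,49,zt),("BR",384,120,zt),("BL",51,134,zt),("sBL",54,222,15),("sBR",406,207,15),("sTR",399,63,15)]:
    print(n,ray(t,u/3.336+165,v/3.333+100,z)[:2].round(1))
E
```

```text
bf1 [118.2 -26.3] [671.1 -62.4]
bf2 [117.5  26.1] [618.7 -62.9]
bn1 [-44.3 -28.2] [669.5 100. ]
bn2 [-44.1  25.9] [615.4  98.7]
sf1 [137.4 -55.6] [700.9 -81. ]
sf2 [137.4  60. ] [585.3 -83.5]
sn1 [-139.6  -58.8] [698. 196.]
sn2 [-139.3   58.9] [580.4 193.1]
TL [666.4 179.1]
TR [670.9 -60. ]
BR [617.1 -61.4]
BL [611.7 177.3]
sBL [575.1 194.7]
sBR [581.7 -81.9]
sTR [701.2 -79.9]
```

>>> {"method": "send_rows", "body": {"plan": [[0.001,0.0022,0,0,0,0,0.04],[0.001,0.0022,0.006,0,0,0,0.04],[0.001,0.0022,0.011,0,0,0,0.04],[0.001,0.0022,0.0125,0,0,0,0.04],[0.001,0.0022,0.0125,0,0,0,0.04]]}}

```text
time: 22.78
eef_pos: [639.7, 54.6, 92.0]
tcp_rot: [[0.023, -1.0, -0.0], [-1.0, -0.023, -0.0], [0.0, 0.0, -1.0]]
wrist_force: [0.6, 0.3, -4.3]
gripper_width: 52.1
grasp_force: 65.7
```

>>> {"method": "send_rows", "body": {"plan": [[0,0,0.001,0,0,0,0.04],[0,0,0.002,0,0,0,0.04],[0,0,0.002,0,0,0,0.04]]}}

```text
time: 23.15
eef_pos: [639.9, 54.7, 90.4]
tcp_rot: [[0.023, -1.0, 0.0], [-1.0, -0.023, 0.0], [-0.0, -0.0, -1.0]]
wrist_force: [-0.3, 0.1, -3.6]
gripper_width: 52.7
grasp_force: 65.7
```

>>> {"method": "send_rows", "body": {"plan": [[0.0004,0,0.0005,0,0,0,0.04],[0.0004,0,0.001,0,0,0,0.04],[0.0004,0,0.001,0,0,0,0.04]]}}

```text
time: 23.52
eef_pos: [640.0, 54.5, 90.4]
tcp_rot: [[0.023, -1.0, 0.001], [-1.0, -0.023, 0.0], [-0.0, -0.001, -1.0]]
wrist_force: [-2.9, 3.6, 4.3]
gripper_width: 52.3
grasp_force: 66.6
```

>>> {"method": "send_rows", "body": {"plan": [[0,0,0,0,0,0,0.06],[0,0,0,0,0,0,0.07],[0,0,0,0,0,0,0.075],[0,0,-0.005,0,0,0,0.075],[0,0,-0.03,0,0,0,0.075],[0,0,-0.09,0,0,0,0.0854],[-0.03,0.025,-0.1,0,0,0,0.0854],[-0.07,0.05,-0.1,0,0,0,0.0854]]}}

```text
time: 24.52
eef_pos: [588.7, 123.4, 191.5]
tcp_rot: [[0.02, -1.0, 0.004], [-1.0, -0.02, 0.002], [-0.002, -0.004, -1.0]]
wrist_force: [0.1, 0.6, -0.5]
gripper_width: 85.4
grasp_force: 0.0
```

>>> {"method": "send_rows", "body": {"plan": [[-0.04,0.035,0,0,0,0,0.0854],[-0.08,0.07,0,0,0,0,0.0854],[-0.12,0.105,0,0,0,0,0.0854],[-0.16,0.13,0,0,0,0,0.0854],[-0.179,0.13,0,0,0,0,0.0854],[-0.179,0.13,0,0,0,0,0.0854],[-0.179,0.13,0,0,0,0,0.0854]]}}

```text
time: 25.4
eef_pos: [454.7, 298.3, 189.1]
tcp_rot: [[0.021, -1.0, -0.0], [-1.0, -0.021, -0.001], [0.001, 0.0, -1.0]]
wrist_force: [0.4, -0.2, 0.3]
gripper_width: 85.6
grasp_force: 0.0
```

```bash
python3 - <<'E'
from h import *
import pickle
s=arm.read_state(); c=arm.capture("wrist"); t=arm.capture("top"); pickle.dump((s,c,t),open("w9.pkl","wb"))
print(s["eef_pos"],s["tcp_rot"].round(4).tolist())
a=c["frame"][:330,100:430]; b=cv2.resize(t["frame"][100:190,165:305],(467,300),interpolation=2)
save("w9",np.hstack([a,np.pad(b,((0,30),(0,0),(0,0)))]))
E
```

```text
[454.73758333 298.33009471 189.1032864 ] [[0.0213, -0.9998, -0.0004], [-0.9998, -0.0213, -0.0005], [0.0005, 0.0004, -1.0]]
```

View pics/w9.png

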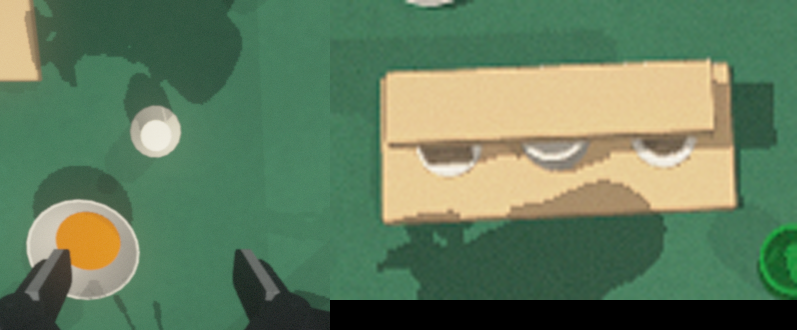

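```bash
python3 - <<'E'
from h import *
import pickle
s,c,t=pickle.load(open("w9.pkl","rb"));T=wT(s,c);R=np.array(s["tcp_rot"])
for n,u,v,z in [("lip",155.5,136,85),("body",156,131,45)]:
    p=ray(c,u+100,v,z,T); print(n,(R.T@(p-s["eef_pos"]))[:2].round(1),p[:2].round(1))
m=lambda L,z:np.mean([ray(t,u/3.336+165,v/3.333+100,z)[:2] for u,v in L],0).round(1)
print(m([(57,72),(382,61),(384,130),(58,145)],106),m([(54,222),(406,207),(52,73),(398,62)],15))
for u,v in [(57,72),(382,61),(384,130),(58,145)]: print(ray(t,u/3.336+165,v/3.333+100,106)[:2].round(1))
E
```

```text
lip [55.9  2. ] [453.9 242.4]
body [56.7  2.9] [453.  241.5]
[638.6  56.9] [639.5  58.1]
[664.3 176.7]
[667.5 -61.9]
[614.5 -62. ]
[608.2 174.9]
```

>>> {"method": "send_rows", "body": {"plan": [[0.05,0.0005,0,0,0,0,0.0854],[0.056,0.0005,0.03,0,0,0,0.0854],[0.056,0.0005,0.08,0,0,0,0.0854],[0.056,0.0005,0.13,0,0,0,0.0854],[0.056,0.0005,0.16,0,0,0,0.0854],[0.056,0.0005,0.166,0,0,0,0.0854],[0.056,0.0005,0.166,0,0,0,0.0854],[0.056,0.0005,0.166,0,0,0,0.0854]]}}

```text
time: 26.5
eef_pos: [456.0, 243.7, 24.8]
tcp_rot: [[0.022, -1.0, 0.002], [-1.0, -0.022, 0.002], [-0.002, -0.002, -1.0]]
wrist_force: [0.3, -0.0, -0.0]
gripper_width: 85.6
grasp_force: 0.0
```

>>> {"method": "send_rows", "body": {"plan": [[0,0,0,0,0,0,0.03],[0,0,0,0,0,0,0.03],[0,0,0,0,0,0,0.03],[0,0,0,0,0,0,0.03],[0,0,0,0,0,0,0.03],[0,0,0,0,0,0,0.03],[0,0,0,0,0,0,0.03]]}}

```text
time: 27.38
eef_pos: [455.1, 243.4, 24.4]
tcp_rot: [[0.023, -1.0, 0.001], [-1.0, -0.023, 0.001], [-0.001, -0.001, -1.0]]
wrist_force: [-2.3, -0.9, 7.4]
gripper_width: 47.8
grasp_force: 62.3
```

>>> {"method": "send_rows", "body": {"plan": [[0,0,-0.05,0,0,0,0.03],[0,0,-0.1,0,0,0,0.03],[0.02,-0.02,-0.138,0,0,0,0.03],[0.06,-0.057,-0.138,0,0,0,0.03],[0.1,-0.095,-0.138,0,0,0,0.03],[0.14,-0.133,-0.138,0,0,0,0.03],[0.17,-0.165,-0.138,0,0,0,0.03],[0.1895,-0.1805,-0.138,0,0,0,0.03]]}}

```text
time: 28.38
eef_pos: [640.5, 55.9, 160.2]
tcp_rot: [[0.02, -1.0, -0.001], [-1.0, -0.02, -0.0], [0.0, 0.001, -1.0]]
wrist_force: [-0.6, 0.6, -1.2]
gripper_width: 47.9
grasp_force: 63.2
```

>>> {"method": "send_rows", "body": {"plan": [[0,0,0,0,0,0,0.03],[0,0,0.015,0,0,0,0.03],[0,0,0.027,0,0,0,0.03],[0,0,0.027,0,0,0,0.03],[0,0,0.027,0,0,0,0.03]]}}

```text
time: 29.0
eef_pos: [639.7, 58.2, 134.4]
tcp_rot: [[0.024, -1.0, 0.0], [-1.0, -0.024, -0.0], [0.0, -0.0, -1.0]]
wrist_force: [1.1, 0.3, -2.4]
gripper_width: 47.9
grasp_force: 63.2
```

```bash
python3 - <<'E'
from h import *
import pickle
s=arm.read_state(); c=arm.capture("wrist"); t=arm.capture("scene"); pickle.dump((s,c,t),open("w10.pkl","wb"))
print(s["eef_pos"])
a=c["frame"][:360,100:400]; b=cv2.resize(t["frame"][110:240,230:380],(415,360),interpolation=2)
save("w10",np.hstack([a,b]))
E
```

```text
[639.70346129  58.20100089 134.40172717]
```

View pics/w10.png

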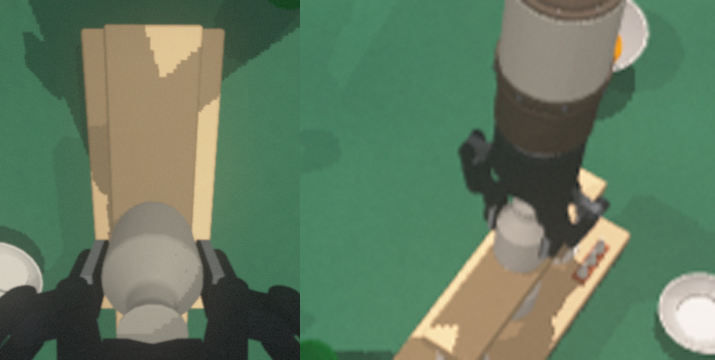

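```bash
python3 - <<'E'
from h import *
import pickle
s,c,t=pickle.load(open("w10.pkl","rb"));T=wT(s,c);R=np.array(s["tcp_rot"])
for n,u,v,z in [("end",154,25,106),("foot23",153,202,110),("body25",153,202,120),("lip",152,333,195),("vL",104,270,152),("vR",202,270,152)]:
    p=ray(c,u+100,v,z,T); print(n,(R.T@(p-s["eef_pos"]))[:2].round(1),p[:2].round(1))
E
```

```text
end [1.221e+02 1.000e-01] [642.5 -63.9]
foot23 [23.2 -0.3] [640.5  35. ]
body25 [26.7 -0.3] [640.7  31.5]
lip [ 2.  -0.8] [640.6  56.2]
vL [  0.9 -25.5] [665.2  57.9]
vR [ 0.9 24.8] [614.9  56.7]
```

>>> {"method": "send_rows", "body": {"plan": [[0.0013,0,0.001,0,0,0,0.03],[0.0013,0,0.0025,0,0,0,0.03],[0.0013,0,0.004,0,0,0,0.03],[0.0013,0,0.004,0,0,0,0.03]]}}

```text
time: 29.6
eef_pos: [639.8, 56.3, 130.5]
tcp_rot: [[0.023, -1.0, 0.0], [-1.0, -0.023, -0.0], [0.0, -0.0, -1.0]]
wrist_force: [-0.2, -0.7, -0.2]
gripper_width: 48.3
grasp_force: 63.3
```

>>> {"method": "send_rows", "body": {"plan": [[0,0,0.0006,0,0,0,0.03],[0,0,0.0006,0,0,0,0.03]]}}

```text
time: 29.85
eef_pos: [639.9, 56.3, 130.5]
tcp_rot: [[0.023, -1.0, 0.001], [-1.0, -0.023, -0.0], [0.0, -0.001, -1.0]]
wrist_force: [-1.4, -0.0, 3.0]
gripper_width: 47.8
grasp_force: 63.8
```

>>> {"method": "send_rows", "body": {"plan": [[0,0,0,0,0,0,0.055],[0,0,0,0,0,0,0.07],[0,0,0,0,0,0,0.075],[0,0,-0.005,0,0,0,0.0854],[0,0,-0.03,0,0,0,0.0854],[0,0,-0.09,0,0,0,0.0854],[0,0,-0.13,0,0,0,0.0854],[-0.03,0.04,-0.14,0,0,0,0.0854]]}}

```text
time: 30.85
eef_pos: [601.6, 85.1, 273.0]
tcp_rot: [[0.019, -1.0, 0.007], [-1.0, -0.019, 0.002], [-0.001, -0.007, -1.0]]
wrist_force: [-0.3, 1.9, -0.8]
gripper_width: 85.4
grasp_force: 0.0
```

>>> {"method": "send_rows", "body": {"plan": [[-0.06,0.05,0,0,0,0,0.0854],[-0.11,0.1,0,0,0,0,0.0854],[-0.16,0.13,0,0,0,0,0.0854],[-0.2,0.13,0,0,0,0,0.0854],[-0.2,0.13,0,0,0,0,0.0854]]}}

```text
time: 31.48
eef_pos: [463.5, 285.6, 270.1]
tcp_rot: [[0.028, -1.0, 0.001], [-1.0, -0.028, 0.001], [-0.001, -0.001, -1.0]]
wrist_force: [-0.6, 0.9, 0.2]
gripper_width: 85.6
grasp_force: 0.0
```

```bash
python3 - <<'E'
from h import *
t=arm.capture("scene");u=arm.capture("top")
a=cv2.resize(t["frame"][90:290,180:390],(420,400),interpolation=2); b=cv2.resize(u["frame"][90:220,165:305],(371,345),interpolation=2)
save("w11",np.hstack([a,np.pad(b,((0,55),(0,0),(0,0)))]))
E
```

```text
(no output)
```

View pics/w11.png

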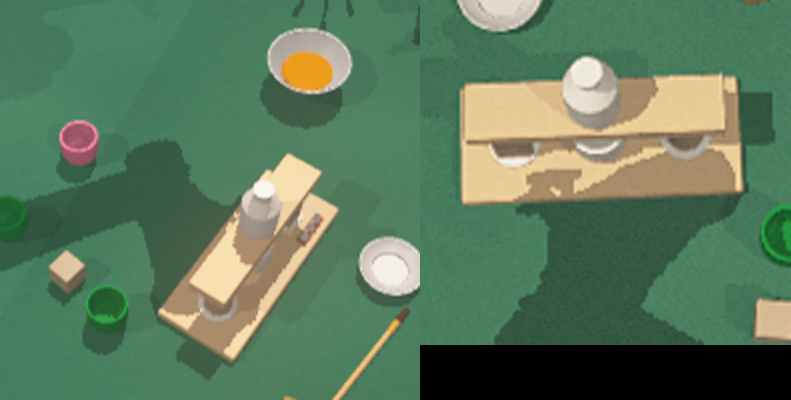

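The picture shows everything in place. The vase is upright on the middle of the bridge (260,210; top view 590,95), and the bridge is level across both posts. The stub (67,270) and bowl (308,62) have not moved, and the arm is clear.

```bash
python3 -c "
from station import arm
print(arm.sign_off())"
```

```text
the job is handed in; nothing more can be done
None
```

The kiln tier is built as asked and handed in at about 31.5 s of robot time: both posts on their discs, the cup midway between them, the narrow shelf across the posts, and the vase upright on its middle; the sign-off gave no verdict, but in my last pictures everything stood, the shelf within about 1 mm of centre, the stub and bowl untouched and the gripper clear.

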